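# Sort a potted inductor can by felt weight and seat it in its carrier

## Task

How much potting the aluminium inductor can holds does not show: lift it, feel its weight at the wrist, and put it upright into the socket of the right carrier: blue for under 300 g, white for 300 to 500 g, red for over 500 g. Press it down against the socket's stiff ejector plate until you feel it bottom on its stop and bear a firm push of 12 N or more, but never load a carrier with more than 25 N. Let go of it, and do not tip it over or push the jar, the loupe or the tape roll about.

Things in the scene. Friction and masses are not known exactly. Their poses are not given: they have to be found in the camera images.
- can: loose upright aluminium inductor can, 44 mm diameter, 80 mm tall, dark band near the top, black top with two 6 mm brass terminals; foot edge chamfered. Origin: centre of its underside, z up. Its mass, 160 to 680 g, does not show and differs in every run
- carrier_blue: blue carrier for cans under 300 g: fixed block 60 x 60 x 45 mm (z) with one round blind socket in the middle, a steel ejector plate in it (see its mouth). Origin: centre of its underside, z up. The three carriers and the can change places between runs
- carrier_blue_mouth (a point): centre of the mouth of the blue carrier's socket, level with the block's top: 47 mm wide, 2 mm chamfer. Its steel ejector plate starts 10 to 23 mm below the mouth, 5 to 10 mm above its stop; friction of 8 N holds it (bears the can, yields to a harder push, stays where left). The firm stop, 20 to 28 mm below the mouth, is set differently in every carrier and run: feel for it
- carrier_white: white carrier for cans of 300 to 500 g: fixed block 60 x 60 x 45 mm (z) with one round blind socket in the middle, a steel ejector plate in it (see its mouth). Origin: centre of its underside, z up. The three carriers and the can change places between runs
- carrier_white_mouth (a point): centre of the mouth of the white carrier's socket, level with the block's top: 47 mm wide, 2 mm chamfer. Its steel ejector plate starts 10 to 23 mm below the mouth, 5 to 10 mm above its stop; friction of 8 N holds it (bears the can, yields to a harder push, stays where left). The firm stop, 20 to 28 mm below the mouth, is set differently in every carrier and run: feel for it
- carrier_red: red carrier for cans over 500 g: fixed block 60 x 60 x 45 mm (z) with one round blind socket in the middle, a steel ejector plate in it (see its mouth). Origin: centre of its underside, z up. The three carriers and the can change places between runs
- carrier_red_mouth (a point): centre of the mouth of the red carrier's socket, level with the block's top: 47 mm wide, 2 mm chamfer. Its steel ejector plate starts 10 to 23 mm below the mouth, 5 to 10 mm above its stop; friction of 8 N holds it (bears the can, yields to a harder push, stays where left). The firm stop, 20 to 28 mm below the mouth, is set differently in every carrier and run: feel for it
- flux_jar: bystander: small white jar with yellow lid, 44 mm wide, 44 mm tall; origin at the centre of its underside
- loupe: bystander: black eye loupe, 38 mm wide, 32 mm tall; origin at the centre of its underside
- kapton: bystander: flat roll of amber tape, 78 mm wide, 19 mm tall; origin at the centre of its underside
Things that resemble listed ones, but are neither listed nor needed, are in the scene too. There is more than one size of the carrier_blue; the job needs the larger.

How it is judged:
By the outcome, as a careful person would: the job done as asked, in the order asked, and still so for the second after the job is handed in, with the robot touching nothing.
It also fails if it takes over 42 s, if anything falls off the work surface, if the arm or the gripper's body presses on something with over 40 N, if the wrist force passes 120 N, or if a joint passes its speed limit or range.

## Robot

A 7-joint arm with a two-finger parallel gripper is mounted at the origin on a cart in front of the work surface, level with it; the furniture and walls round the work are solid. World frame = base frame: x ahead of the robot, y to its left, z up, the work surface at z = 0. Lengths are in m, angles in rad, forces in N, time in s.
With the tool pointing down it reaches from about 0.4 to 0.9 m from the base axis. Payload 5.6 kg.
Tool frame: the origin (TCP) lies midway between the tips of the shut fingers; the grasp point (between the pads) lies 19 mm behind it; z points along the fingers, y is the line along which they close (so a half turn about z gives the same grasp; the last joint's range is limited). The gripper opens to 92 mm and grips with 3 to 60 N. Pads are 20 mm wide; open, the fingers measure 128 mm over their backs; the gripper's body (75 mm by 189 mm) begins 69 mm behind the grasp point.
Start: joints at [1.285, 0.468, -0.012, 1.603, 0.006, 1.071, -0.056], TCP at [0.156, -0.631, 0.215] pointing down, gripper open.
Joint ranges: [-2.53, 2.53], [-0.31, 2.02], [-1.57, 1.55], [0.28, 2.44], [-1.29, 4.43], [0.15, 1.84], [-2.92, 2.92]. Speed limits (rad/s): [2.57, 2.57, 3.14, 3.14, 3.14, 3.14, 3.14].

## Interface

Orientations are given as a 3x3 rotation matrix whose columns are the frame's x, y, z axes.
In Python, from station import env, effector, solver, viewer, workorder, search_frame, tip_of gives the robot as it stands. Calls block until the motion is done:
- env.reach(position, orientation): joint-space move of the TCP to a pose.
- env.movel(position, frame=None, rate=0.15): straight line of the TCP; frame=None keeps the orientation; rate is the mean speed in m/s.
- env.goto_joints(angles): joint-space move.
- effector.release() and effector.grasp(squeeze=None): open the fingers fully, or close them until they stop; squeeze is the grip in N (None keeps the last).
- env.pause(seconds).
- solver.inverse_kinematics(position, orientation): joint angles nearest the present ones, or None.
- env.sense(): the state.
- viewer.read_camera(name): name is "scene" or "side" or "wrist"; returns (picture, depth): 384x512x3 uint8, red, green, blue; 384x512 float32, m along the optical axis (not along the pixel's ray), 0 where there is no reading.
- viewer.camera_info(name): a dict with "intrinsics" (3x3 intrinsics, pixels), "eye" and "rotation" of the camera in the world; the wrist camera has in their place "T_tool_cam" (4x4, takes a point from camera to tool coordinates, whose origin is the TCP and whose axes are the flange's). Camera axes: x right, y up, looking along -z (the intrinsics and any distortion apply to the point x, -y, -z); pixel columns grow to the right and rows downward; lengths in m; the calibration is good to about 2 mm. The wrist camera is an equidistant fisheye: a pixel r from the principal point sees the ray r / f radians off the axis. A picture is of the moment at which its call begins: read the wrist's pose just before it. camera_info takes no time and is no camera call.
A pose or a line that the arm cannot do raises env.PlanningError and nothing moves.
- workorder.finish_job(): hands the job in; it is judged then, once.
Trained networks look in the newest picture that a camera, given by its name, has taken for a name from the list of things; names that differ only in an ending like _2 or _b are one class to them, and where a whole thing is asked for, a point or a joint stands for the part that bears it (a point fixed in the world has none). Each returns a list of dicts, best first, with "score" (0 to 1); they miss things now and then, are a little off and sometimes report something else, mostly with a low value. They report only what shows in the picture. A call takes as long as a camera call. They do not tell look-alikes from the thing itself.
- search_frame(camera, name): "at" ([x, y, z] in m, in world coordinates, good to about 4 mm: the middle of the surface that is visible of it).
- tip_of(camera, name): "at" ([x, y, z] in m, in world coordinates, good to about 4 mm: a listed point, or the origin of a listed thing).
The state is a dict: "t": time; "joint_positions": joint angles; "joint_velocities": joint speeds; "tau": joint torques, N m; "ee_pos": TCP position; "tcp_rot": TCP orientation; "wrist_force": force on the tool from outside, world axes, zero at the start; "moment": the same for the moment, N m; "gripper_width": finger opening in m; "grasp_force": force on a finger pad.
Only numpy, scipy, OpenCV 4.12 (cv2) and the standard library are available. Lean on these libraries where they do the work, as an engineer would, in place of code of your own. Each camera call takes 0.05 s, during which the arm holds its last target. There are 200 camera calls.

## Working session

There is one attempt and no reset: what is moved stays moved. The work goes in short steps, each a Python script; the robot and the scene stay as the last script left them, time stands still between calls to the robot, and variables do not carry over. Pictures are saved under pics/ and viewed, at most 10 in all, crops included, and the job is handed in when it is done.

```bash
ls; mkdir -p pics
python3 - <<'E'
from station import *
import cv2,numpy as np
s=env.sense();print(s['t'],s['ee_pos'],s['wrist_force'],s['tcp_rot'])
ims=[]
for c in("scene","side"):
    p,d=viewer.read_camera(c);ims.append(p)
    i=viewer.camera_info(c);print(c,i)
    np.savez(f'pics/{c}.npz',p=p,d=d)
    for n in("can","carrier_blue","carrier_blue_mouth","carrier_white_mouth","carrier_red_mouth","flux_jar","loupe","kapton"):
        print(n,[(round(r['score'],2),np.round(r['at'],3).tolist()) for r in tip_of(c,n)[:3]])
    cv2.imwrite(f'pics/{c}.png',p[:,:,::-1])
cv2.imwrite('pics/both.png',cv2.resize(np.vstack(ims),(400,600))[:,:,::-1])
print(env.sense()['t'])
E
```

```text
pics
0.0 [ 0.1560529  -0.6304006   0.21366995] [0.18390458 0.57380208 0.45929383] [[ 9.70693236e-01  2.40321383e-01 -5.24634933e-04]
 [ 2.40321929e-01 -9.70691844e-01  1.64732044e-03]
 [-1.13372525e-04 -1.72512408e-03 -9.99998506e-01]]
scene {'intrinsics': array([[375.47804541,   0.        , 263.93633135],
       [  0.        , 375.47804541, 184.88223709],
       [  0.        ,   0.        ,   1.        ]]), 'eye': array([0.17028589, 0.81815152, 0.64872352]), 'rotation': array([[-0.73547595,  0.44287446, -0.51277415],
       [-0.67753426, -0.47543247,  0.56116957],
       [ 0.00473819,  0.76014878,  0.64973177]])}
can [(0.64, [0.468, 0.349, 0.0])]
carrier_blue [(0.84, [0.454, 0.152, 0.004])]
carrier_blue_mouth [(0.96, [0.453, 0.149, 0.047]), (0.59, [0.45, 0.252, 0.046])]
carrier_white_mouth [(0.85, [0.449, 0.252, 0.048])]
carrier_red_mouth [(0.74, [0.515, 0.445, 0.042])]
flux_jar [(0.96, [0.612, 0.416, 0.001])]
loupe [(0.5, [0.44, 0.034, -0.001])]
kapton [(0.87, [0.466, 0.549, -0.001])]
side {'intrinsics': array([[360.37615904,   0.        , 257.49175936],
       [  0.        , 360.37615904, 191.87823614],
       [  0.        ,   0.        ,   1.        ]]), 'eye': array([ 0.39051952, -0.51388302,  0.69862787]), 'rotation': array([[ 0.95807576,  0.16237903, -0.23605909],
       [-0.28636381,  0.56945389, -0.77053101],
       [ 0.00930669,  0.80582586,  0.59207944]])}
can [(0.66, [0.472, 0.348, -0.0])]
carrier_blue [(0.64, [0.449, 0.148, 0.001]), (0.56, [0.83, 0.056, -0.001])]
carrier_blue_mouth [(0.73, [0.45, 0.154, 0.041]), (0.63, [0.831, 0.058, 0.034])]
carrier_white_mouth [(0.96, [0.445, 0.252, 0.048])]
carrier_red_mouth []
flux_jar []
loupe [(0.76, [0.445, 0.035, 0.004])]
kapton [(0.59, [0.514, 0.452, 0.042]), (0.57, [0.466, 0.547, 0.003])]
0.9
```

View pics/scene.png

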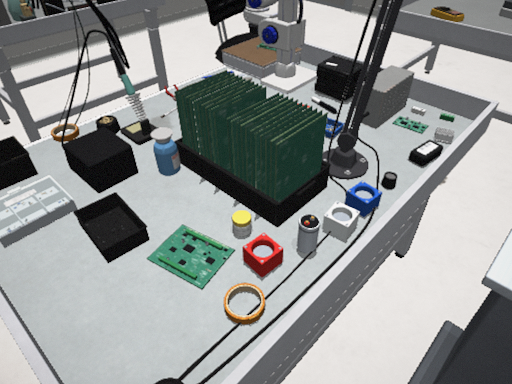

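View pics/side.png

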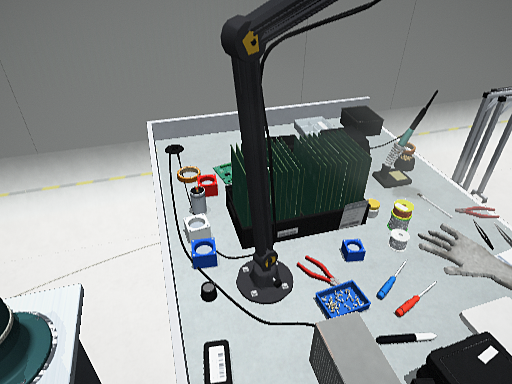

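The scene view shows, in a row, red (263,252), can (309,235), white (341,220) and the big blue (363,196) at the front edge. The rack and lamp stand close behind them, and the small blue decoy is at (352,250) in the side view. Next I'll map the obstacle heights.

```bash
cat > h.py <<'E'
from station import *
import cv2,numpy as np
def cloud(c,d):
    i=viewer.camera_info(c);K=i['intrinsics'];v,u=np.mgrid[:384,:512]
    P=np.stack([(u-K[0,2])/K[0,0]*d,-(v-K[1,2])/K[1,1]*d,-d],-1)
    return P@i['rotation'].T+i['eye']
E
python3 - <<'E'
from h import *
H=np.full((60,80),-1.)   # x 0.2..0.8 rows 1cm, y -0.1..0.7
pts=[]
for c in("scene","side"):
    z=np.load(f'pics/{c}.npz');P=cloud(c,z['d'])[z['d']>0];pts.append(P)
P=np.vstack(pts)
xe=np.arange(.2,.78,.02);ye=np.arange(-.16,.66,.02)
print('max z cm (x rows; y cols from -0.16)');print('      '+' '.join(f'{int(round(y*100)):3d}' for y in ye))
for x in xe:
    r=[]
    for y in ye:
        m=(abs(P[:,0]-x-.01)<.01)&(abs(P[:,1]-y-.01)<.01)
        r.append(f'{int(round(100*P[m,2].max())):3d}' if m.any() else '  .')
    print(f'{x:.2f}  '+' '.join(r))
def fit(c,f,zlo,zhi,ctr,r=.05):
    z=np.load(f'pics/{c}.npz');Q=cloud(c,z['d']);m=(z['d']>0)&(Q[...,2]>zlo)&(Q[...,2]<zhi)&(np.hypot(Q[...,0]-ctr[0],Q[...,1]-ctr[1])<r)
    q=Q[m];rc=cv2.minAreaRect((q[:,:2]*1000).astype(np.float32));print(c,f,len(q),np.round(rc[0],1),np.round(rc[1],1),round(rc[2]),'z',np.percentile(q[:,2],[50,95]).round(3))
for c in("scene","side"):
    fit(c,'can',.074,.095,(.47,.348),.035)
    fit(c,'blue',.04,.052,(.452,.151));fit(c,'white',.04,.052,(.447,.252));fit(c,'red',.04,.052,(.515,.447))
E
```

```text
max z cm (x rows; y cols from -0.16)
      -16 -14 -12 -10  -8  -6  -4  -2   0   2   4   6   8  10  12  14  16  18  20  22  24  26  28  30  32  34  36  38  40  42  44  46  48  50  52  54  56  58  60  62  64
0.20  -71 -71 -71 -71 -71 -71 -71 -71 -71 -71 -71 -71 -71 -71 -72   .   .   .   .   . -71 -71 -71 -71 -71 -71 -72 -71 -71 -71 -71 -71 -71 -72 -72 -71 -71 -72 -71 -72 -72
0.22  -71 -71 -71 -71 -71 -71 -71 -71 -71 -71 -71 -71 -71 -71 -71 -72   .   .   .   . -71 -72 -72 -71 -71 -71 -71 -71 -71 -71 -71 -71 -71 -71 -71 -71 -71 -71 -71 -71 -71
0.24  -71 -71 -71 -71 -71 -71 -71 -71 -71 -71 -71 -71 -71 -71 -71 -71   .   .   . -72 -71 -71 -72 -71 -71 -71 -71 -71 -72 -72 -71 -71 -71 -72 -71 -72 -71 -71 -71 -71 -72
0.26  -71 -71 -71 -71 -71 -71 -71 -71 -71 -71 -71 -71 -71 -71 -71 -71 -71   .   . -72 -71 -72 -72 -71 -71 -71 -72 -72 -71 -71 -72 -71 -71 -72 -71 -71 -71 -71 -71 -72 -72
0.28  -71 -71 -71 -71 -71 -71 -71 -71 -71 -71 -71 -71 -71 -71 -71 -71 -71 -71   . -71 -71 -72 -71 -71 -72 -72 -72 -71 -71 -72 -71 -71 -71 -71 -72 -72 -71 -71 -71 -72 -71
0.30  -71 -71 -71 -71 -71 -71 -71 -71 -71 -
[... 3978 characters left out ...]
 0   0   0   1   0   0   1   0   0   0   5   .   .   .   .
0.78    1   0   2   2   2   2   0   0   0   0   0   0   0   0   0   8  22  22  22  22  22  22  22  22  22  22   0   0   0   1   0   0   1   0   0   0   5   1   1   1   1
scene can 295 [470.2 350.9] [42.8 42.9] 83 z [0.082 0.085]
scene blue 319 [452.2 150.8] [62.8 61.8] 85 z [0.047 0.049]
scene white 371 [449.8 250.2] [60.8 63.1] 6 z [0.046 0.049]
scene red 461 [513.7 446.6] [60.9 61.6] 85 z [0.046 0.049]
side can 125 [470.2 348.5] [40.8 41.5] 86 z [0.08  0.084]
side blue 255 [451.8 152.2] [63.4 60.2] 84 z [0.044 0.046]
side white 214 [449.5 251.4] [60.7 63.8] 6 z [0.044 0.047]
side red 137 [513.6 448.8] [67.9 59.8] 85 z [0.044 0.047]
```

Run:
```python
from h import *
for c in("scene","side"):
    z=np.load(f'pics/{c}.npz');P=cloud(c,z['d'])[z['d']>0]
    r=np.hypot(P[:,0],P[:,1]);az=np.degrees(np.arctan2(P[:,1],P[:,0]))
    for a in range(-90,60,10):
        m=(az>=a)&(az<a+10)&(r<.6)&(P[:,2]>.1)
        if m.any():print(c,a,'rmin',r[m].min().round(2),'zmax',P[m,2].max().round(2), 'rmin z>.2',r[m&(P[:,2]>.2)].min().round(2) if (m&(P[:,2]>.2)).any() else None)
s=env.sense();q0=np.array(s['joint_positions']);D=np.diag([1.,-1,-1])
for p,R in(([.41*np.cos(-1.33),.41*np.sin(-1.33),.3],s['tcp_rot']),([.40,.02,.3],D),([.36,.25,.3],D),([.47,.35,.2],D),([.47,.35,.05],D),([.452,.151,.06],D),([.514,.447,.06],D)):
    q=solver.inverse_kinematics(p,R);print(p,None if q is None else np.round(q,2))
print(viewer.camera_info('wrist'))
```

```text
scene 0 rmin 0.52 zmax 0.44 rmin z>.2 0.52
scene 10 rmin 0.6 zmax 0.22 rmin z>.2 0.6
side -30 rmin 0.06 zmax 0.11 rmin z>.2 None
side -20 rmin 0.06 zmax 0.13 rmin z>.2 None
side -10 rmin 0.06 zmax 0.62 rmin z>.2 0.5
side 0 rmin 0.06 zmax 0.62 rmin z>.2 0.5
side 10 rmin 0.06 zmax 0.21 rmin z>.2 0.6
side 20 rmin 0.06 zmax 0.14 rmin z>.2 None
side 30 rmin 0.07 zmax 0.1 rmin z>.2 None
side 40 rmin 0.07 zmax 0.1 rmin z>.2 None
[np.float64(0.09777518190782648), np.float64(-0.3981708349476282), 0.3] [ 1.29 -0.04 -0.04  2.04 -0.    1.14 -0.08]
[0.4, 0.02, 0.3] [ 0.69 -0.02 -0.79  2.02 -0.02  1.14 -1.66]
[0.36, 0.25, 0.3] [-0.89  0.    0.21  2.   -0.    1.14 -2.25]
[0.47, 0.35, 0.2] [-0.86  0.37  0.21  1.79 -0.09  0.99 -2.19]
[0.47, 0.35, 0.05] [-0.23  0.68 -0.62  1.84  0.53  0.8  -2.7 ]
[0.452, 0.151, 0.06] [ 0.17  0.53 -0.69  2.1   0.53  0.69 -2.43]
[0.514, 0.447, 0.06] [-0.35  0.79 -0.62  1.59  0.54  0.94 -2.73]
{'intrinsics': array([[297.31863964,   0.        , 249.65417563],
       [  0.        , 297.31863964, 189.77526047],
       [  0.        ,   0.        ,   1.        ]]), 'T_tool_cam': array([[-1.32772069e-03,  9.64831226e-01,  2.62866778e-01,
         7.39147306e-02],
       [ 9.99998286e-01,  9.41753739e-04,  1.59428667e-03,
         2.45060353e-04],
       [ 1.29066180e-03,  2.62868445e-01, -9.64830822e-01,
        -1.70223658e-01],
       [ 0.00000000e+00,  0.00000000e+00,  0.00000000e+00,
         1.00000000e+00]])}
```

```bash
cat >> h.py <<'E'
D2=np.diag([-1.,1,-1])
def wcloud():
    s=env.sense();p,d=viewer.read_camera('wrist');i=viewer.camera_info('wrist');K=i['intrinsics'];T=i['T_tool_cam']
    v,u=np.mgrid[:384,:512];a=(u-K[0,2])/K[0,0];b=(v-K[1,2])/K[1,1];th=np.hypot(a,b);k=np.tan(th)/np.maximum(th,1e-9)
    P=np.stack([a*k*d,-b*k*d,-d],-1)@T[:3,:3].T+T[:3,3]
    W=P@np.array(s['tcp_rot']).T+np.array(s['ee_pos']);W[d<=0]=np.nan
    return p,d,W
def top(W,ctr,zlo,zhi,r):
    m=(W[...,2]>zlo)&(W[...,2]<zhi)&(np.hypot(W[...,0]-ctr[0],W[...,1]-ctr[1])<r);q=W[m]
    rc=cv2.minAreaRect((q[:,:2]*1000).astype(np.float32));ci=cv2.minEnclosingCircle((q[:,:2]*1000).astype(np.float32))
    print(ctr,len(q),'rect',np.round(rc[0],1),np.round(rc[1],1),round(rc[2]),'circ',np.round(ci[0],1),round(ci[1],1),'z',np.median(q[:,2]).round(4))
E
python3 - <<'E'
from h import *
s=env.sense()
q=np.array(solver.inverse_kinematics([.41*np.cos(-1.33),.41*np.sin(-1.33),.3],s['tcp_rot']))
env.goto_joints(q)
q[0]=-.62;q[6]=.85;q[2]=0;env.goto_joints(q)
s=env.sense();print(s['t'],s['ee_pos'],s['tcp_rot'])
env.reach([.45,.33,.24],D2)
s=env.sense();print(s['t'],s['ee_pos'],np.round(s['joint_positions'],2))
p,d,W=wcloud();cv2.imwrite('pics/w1.png',p[:,:,::-1])
top(W,(.47,.350),.074,.095,.035)
for c in((.452,.151),(.449,.251),(.514,.447)):
    top(W,c,.038,.055,.05)
for n in("can","carrier_blue_mouth","carrier_white_mouth","carrier_red_mouth"):
    print(n,[(round(r['score'],2),np.round(r['at'],4).tolist()) for r in tip_of('wrist',n)[:2]])
E
```

```text
4.25 [0.35314029 0.21056243 0.29995332] [[-9.94659037e-01  1.03212518e-01 -7.58621748e-04]
 [ 1.03211690e-01  9.94658847e-01  1.06055637e-03]
 [ 8.64032526e-04  9.76593344e-04 -9.99999150e-01]]
4.95 [0.4498753  0.32875038 0.23990883] [-0.67  0.29 -0.02  1.81  0.01  1.05  0.87]
(0.47, 0.35) 1093 rect [469.2 350.4] [42.9 43.1] 29 circ [469.2 350.5] 21.9 z 0.0807
(0.452, 0.151) 1064 rect [450.9 151.9] [61.4 61.2] 84 circ [450.6 151.9] 42.2 z 0.0446
(0.449, 0.251) 1206 rect [448.9 251.4] [60.5 61.2] 6 circ [448.4 251.9] 41.7 z 0.0448
(0.514, 0.447) 809 rect [513.  447.6] [61.2 60.5] 85 circ [512.4 447. ] 41.6 z 0.0449
can [(0.62, [0.4694, 0.3515, 0.0035])]
carrier_blue_mouth [(0.84, [0.4505, 0.1515, 0.0462])]
carrier_white_mouth [(0.64, [0.4453, 0.2536, 0.0456])]
carrier_red_mouth [(0.62, [0.513, 0.4495, 0.046])]
```

View pics/w1.png

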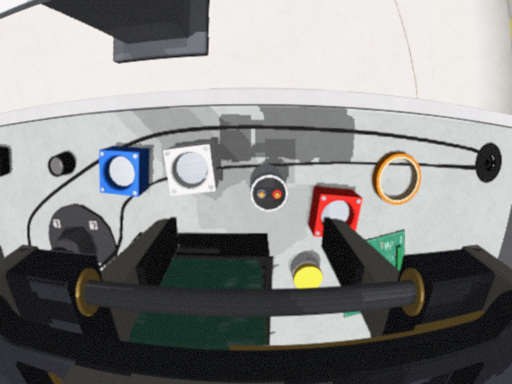

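The wrist view (can (268,190), red (337,212), white (190,168), blue (123,170)) agrees with the fixed cameras to about 1 mm. Next: grasp and weigh.

```bash
cat >> h.py <<'E'
def force(n=15,dt=.03):
    F=[]
    for _ in range(n):
        env.pause(dt);F.append(env.sense()['wrist_force'])
    F=np.array(F);return F.mean(0),F.std(0)
E
python3 - <<'E'
from h import *
x,y=.4692,.3504
env.reach([x,y,.14],D2);env.pause(.3)
b,sb=force();print('base',b,sb)
env.movel([x,y,.050],rate=.12)
effector.grasp(squeeze=45)
s=env.sense();print(s['t'],s['ee_pos'],s['gripper_width'],s['grasp_force'])
env.movel([x,y,.14],rate=.12);env.pause(.4)
f,sf=force(25);print('load',f,sf,'mass g',(b-f)/9.81*1000)
s=env.sense();print(s['t'],s['gripper_width'],s['grasp_force'],np.round(s['moment'],3))
p,d,W=wcloud();cv2.imwrite('pics/w2.png',p[:,:,::-1])
E
```

```text
base [0.01284861 0.10815178 0.06752801] [0.35968871 0.54549834 0.42701576]
8.1917 [0.4692254  0.35057642 0.05004005] 0.04268959244713626 44.99996026628651
load [ 0.05091192 -0.12685121 -4.80804034] [0.38670631 0.62099206 0.65390291] mass g [ -3.88005182  23.95545271 496.99983136]
10.325 0.04340037783484469 44.99811532557942 [ 0.061 -0.151 -0.031]
```

Borderline reading (~497 g ± 17 g), so I need more averaging.

Run:
```python
from h import *
print(env.sense()['t'])
F=np.array([env.sense()['wrist_force'] for _ in range(50)]);print('nopause',F.mean(0),F.std(0),env.sense()['t'])
F=[];T=[]
for _ in range(250):
    env.pause(.01);s=env.sense();F.append(s['wrist_force']);T.append(s['tau'])
F=np.array(F);z=F[:,2]-F[:,2].mean();v=z.var()
print('load',F.mean(0),F.std(0),'autocorr',[round((z[k:]*z[:-k]).mean()/v,2) for k in(1,2,5,10,20)])
print('blocks',F[:,2].reshape(5,50).mean(1),np.mean(T,0),np.std(T,0),env.sense()['t'])
```

```text
10.375
nopause [ 0.12817716 -0.07896541 -5.0360952 ] [2.77555756e-17 6.93889390e-17 4.44089210e-15] 10.375
load [-4.92669909e-02 -3.08195347e-04 -4.78762932e+00] [0.4778128  0.47251206 0.48734745] autocorr [np.float64(-0.04), np.float64(0.02), np.float64(-0.04), np.float64(-0.1), np.float64(0.07)]
blocks [-4.8068243  -4.87049874 -4.76996358 -4.75810631 -4.73275365] [-9.60372409e-05 -5.04256071e+01 -1.41327908e-01 -2.28614524e+01
 -1.69030236e-02  6.62846283e-02  1.10029281e-04] [4.45171802e-04 7.14565758e-04 2.91843727e-04 2.57223528e-04
 5.56310260e-05 7.75923525e-05 8.60944919e-06] 12.4583
```

Run:
```python
from h import *
x,y=.4692,.3504
def meas(n):
    S=[]
    for _ in range(n):
        env.pause(.01);s=env.sense();S.append(np.r_[s['wrist_force'][2],s['tau']])
    return np.mean(S,0)
env.movel([x,y,.056],rate=.12);env.pause(.25);a=meas(20);qa=env.sense()['joint_positions']
env.movel([x,y,.0503],rate=.03);effector.release()
env.movel([x,y,.056],rate=.05);env.pause(.25);b=meas(160);qb=env.sense()['joint_positions']
print('unloaded Fz',b[0],'dtau',(a-b)[1:],'dq',np.abs(np.array(qa)-qb).max())
print('mass tau2',abs(a[2]-b[2])/9.81/np.hypot(x,y)*1000,'mass F',(b[0]+4.788)/9.81*1000, 'q',np.round(qb,3))
env.movel([x,y,.050],rate=.1);effector.grasp(squeeze=45)
env.movel([x,y,.14],rate=.15)
s=env.sense();print(s['t'],s['ee_pos'],s['gripper_width'])
```

```text
unloaded Fz 0.01468521761282498 dtau [-1.20026770e-03 -2.81006654e+00 -1.32278934e-02 -1.52873071e+00
  2.72073727e-03 -9.68217860e-03  6.23739578e-05] dq 0.0005004126383812979
mass tau2 489.15400874933897 mass F 489.57035857419214 q [-0.681  0.565 -0.022  1.871  0.018  0.705  0.857]
18.55 [0.46838153 0.34972838 0.13888646] 0.04302172166447074
```

489 g by both methods, so it goes in the white carrier. First I'll check how the can sits in the hand, then insert to just above the plate range.

```bash
cat >> h.py <<'E'
def fz(n=4):
    return np.mean([(env.pause(.01),env.sense()['wrist_force'])[1] for _ in range(n)],0)
E
python3 - <<'E'
from h import *
x,y=.4489,.2514
env.movel([x,y,.14],D2,rate=.15);env.pause(.15)
s=env.sense();print(s['t'],s['ee_pos'])
p,d,W=wcloud();cv2.imwrite('pics/w3.png',p[:,:,::-1])
top(W,(x,y),.150,.178,.03)
top(W,(x,y),.038,.055,.05)
print(fz(8))
E
```

```text
19.525 [0.44896008 0.25263505 0.13995615]
(0.4489, 0.2514) 6158 rect [448.  254.6] [44.1 53.1] 25 circ [442.4 251.4] 28.6 z 0.1706
(0.4489, 0.2514) 1390 rect [448.5 251.1] [59.8 60.5] 6 circ [448.8 250.9] 42.0 z 0.0449
[ 0.02633478  0.02524411 -4.95518146]
```

View pics/w3.png

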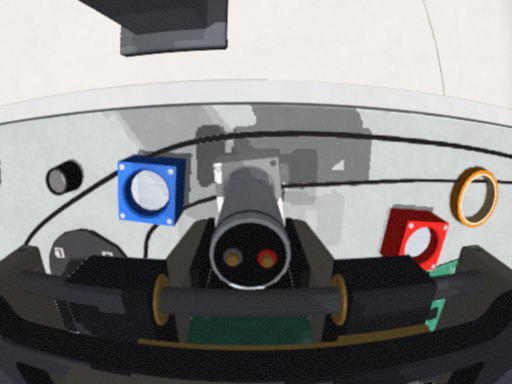

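The can stands upright between the fingers, top at (250,252), with the white carrier below it. Next: insert with force watch.

Run:
```python
from h import *
x,y=.4487,.2513
p,d,W=wcloud();s=env.sense();e=s['ee_pos']
m=(W[...,2]>.164)&(W[...,2]<.177)&(abs(W[...,1]-e[1])<.006)&(abs(W[...,0]-e[0])<.04)
q=W[m][:,0];lo,hi=np.percentile(q,[.5,99.5]);dx=(lo+hi)/2-e[0];print('top x',lo,hi,'dx',dx,'ee',e)
if 40<(hi-lo)*1000<47 and abs(dx)<.004: x-=dx
env.movel([x,y,.105],rate=.1);env.pause(.3);s=env.sense();print(s['t'],s['ee_pos'])
b=fz(10);print('base',b)
W0=4.80
z=.098;env.movel([x,y,z],rate=.05);L=fz(4)[2]+W0;print('at mouth',L)
while L<3.5 and z>.066:
    z-=.001;env.movel([x,y,z],rate=.05);F=fz(3);L=F[2]+W0
    print(round(z,4),np.round(F,1),round(L,1),np.round(env.sense()['ee_pos'],4))
print(env.sense()['t'])
```

```text
top x 0.4274752434483496 0.47011096999588553 dx -4.735788824827836e-05 ee [0.44884046 0.25195084 0.13988723]
20.4917 [0.4490966  0.25150256 0.10556084]
base [ 0.21582355  0.27416399 -4.75108907]
at mouth -0.17081069652660918
0.097 [ 0.4 -0.1 -4.5] 0.3 [0.4488 0.2513 0.097 ]
0.096 [-0.1  0.1 -4.6] 0.2 [0.4487 0.2513 0.096 ]
0.095 [-0.1 -0.1 -4.8] -0.0 [0.4487 0.2513 0.095 ]
0.094 [ 0.2 -0.  -4.9] -0.1 [0.4487 0.2513 0.0939]
0.093 [ 0.3  0.  -4.3] 0.5 [0.4487 0.2513 0.0929]
0.092 [-0.2 -0.2 -5.3] -0.5 [0.4487 0.2513 0.092 ]
0.091 [-0.1  0.1 -4.5] 0.3 [0.4487 0.2513 0.0909]
0.09 [-0.5  0.4 -4.4] 0.4 [0.4487 0.2513 0.09  ]
0.089 [-0.6  0.2 -5.2] -0.4 [0.4487 0.2513 0.0889]
0.088 [-0.3  0.5 -5.3] -0.5 [0.4487 0.2513 0.0879]
0.087 [-0.  -0.  -4.4] 0.4 [0.4487 0.2513 0.0869]
0.086 [ 0.1 -0.1 -4.7] 0.1 [0.4487 0.2513 0.0859]
0.085 [ 0.1  0.1 -4.8] 0.0 [0.4487 0.2513 0.085 ]
0.084 [-0.7 -0.1 -4.7] 0.1 [0.4487 0.2512 0.0839]
0.083 [-0.   0.  -4.9] -0.1 [0.4487 0.2513 0.0829]
0.082 [ 0.   0.4 -4.6] 0.2 [0.4487 0.2513 0.082 ]
0.081 [ 0.1 -0.6 -4.4] 0.4 [0.4487 0.2513 0.0809]
0.08 [-0.3 -0.1 -4.7] 0.1 [0.4487 0.2513 0.0799]
0.079 [ 0.2  0.  -4.7] 0.1 [0.4487 0.2513 0.0789]
0.078 [ 0.4 -0.5 -1.8] 3.0 [0.4489 0.2514 0.0782]
0.077 [-1.6 -0.9  3.3] 8.1 [0.449  0.2514 0.0774]
26.675
```

Run:
```python
from h import *
x,y=.4487,.2513;W0=4.8;z=.077;L=fz(4)[2]+W0
while env.sense()['t']<36:
    z-=.0006 if L<10.5 else .00025
    env.movel([x,y,z],rate=.03);F=fz(4);L=F[2]+W0
    e=env.sense()['ee_pos'];print(round(z,5),np.round(F,1),round(L,1),round(e[2],5),round(env.sense()['t'],2))
    if L>18.2 or z<.062: break
F=fz(12);print('hold',F,F[2]+W0,env.sense()['gripper_width'],env.sense()['t'])
```

```text
0.0764 [-0.2 -0.7  2.9] 7.7 0.07652 26.99
0.0758 [ 0.  -0.4  2.4] 7.2 0.07579 27.27
0.0752 [ 0.5 -0.1  1.8] 6.6 0.0752 27.56
0.0746 [ 0.6 -0.1  1.8] 6.6 0.07455 27.84
0.074 [ 0.5 -0.1  2.3] 7.1 0.074 28.12
0.0734 [ 1.1 -0.3  1.5] 6.3 0.0734 28.41
0.0728 [ 1.  -0.2  1.9] 6.7 0.07277 28.69
0.0722 [1.1 0.2 2.3] 7.1 0.07216 28.98
0.0716 [1.1 0.4 1.8] 6.6 0.07157 29.26
0.071 [1.  0.4 1.7] 6.5 0.07095 29.54
0.0704 [0.5 0.5 4.8] 9.6 0.07066 29.82
0.0698 [-0.7 -0.5 10.2] 15.0 0.07063 30.11
0.06955 [-1.1 -1.1 12. ] 16.8 0.07061 30.39
0.0693 [-1.8 -1.3 14.7] 19.5 0.07059 30.68
hold [-1.56190791 -1.6749663  14.39935842] 19.199358424180588 0.042905037662492214 30.775
```

Run:
```python
from h import *
x,y=.4487,.2513
env.movel([x,y,.0704],rate=.03);print(fz(4));effector.release();env.movel([x,y,.16],rate=.12)
s=env.sense();print(s['t'],s['ee_pos'],s['gripper_width'],fz(6))
p,d,W=wcloud();cv2.imwrite('pics/w4.png',p[:,:,::-1]);top(W,(x,y),.09,.11,.035)
```

```text
[-0.98885353 -1.0710949   8.12301762]
32.8 [0.44820554 0.25100579 0.15937656] 0.09160247743862389 [ 0.24187175 -0.01016581  0.04756435]
(0.4487, 0.2513) 2296 rect [448.2 250.9] [43.6 43.8] 30 circ [448.5 250.7] 22.3 z 0.1014
```

View pics/w4.png

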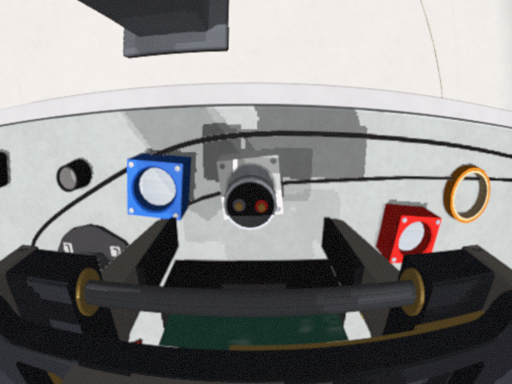

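The can stands upright in the white carrier at (250,195), its top at z = 0.101, which matches being seated on the stop. The gripper is clear and the bystanders haven't moved.

```bash
python3 -c "
from station import *
print(workorder.finish_job())"
```

```text
the job is handed in; nothing more can be done
None
```

The can weighed about 489 g, so I put it upright in the white carrier and pressed it onto its stop with about 14 N (about 19 N on the carrier with the can's own weight), then released it and handed the job in at about 33 s.

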